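Take the grease filter out for rinsing

ROBOT

A 7-joint arm with a two-finger parallel gripper is mounted at the origin on the work surface. World frame = base frame: x ahead of the robot, y to its left, z up, the work surface at z = 0. Lengths are in m, angles in degrees, forces in N, time in s.
With the tool pointing down it reaches from about 0.35 to 0.9 m from the base axis. Payload 19.9 kg.
Tool frame: the origin (TCP) lies on the centre line of the jaws, within the pads' length; the fingertips stand arm.tcp_to_tips ahead of it and the grasp point (between the pads) lies 11 mm behind it (arm.tcp_to_tips is the distance from the TCP to the fingertips, in m); z points along the fingers, y is the line along which they close (so a half turn about z gives the same grasp; the last joint's range is limited). The gripper opens to 94 mm and grips with 3 to 60 N. Pads are 16 mm wide; open, the fingers measure 119 mm over their backs; the gripper's body (75 mm by 177 mm) begins 78 mm behind the grasp point.
Start: joints at [62.997, 23.915, -0.59, 92.452, 0.269, 63.638, -3.037], TCP at [0.26, -0.568, 0.213] pointing down, gripper open.
Joint ranges: [-161.28, 161.28], [-22.2, 115.67], [-73.04, 71.86], [3.21, 147.25], [-68.34, 248.33], [10.77, 114.83], [-161.83, 161.83]. Speed limits (degrees/s): [108.29, 108.29, 136.94, 136.94, 172.46, 172.46, 172.46].

INTERFACE

Orientations are given as a 3x3 rotation matrix whose columns are the frame's x, y, z axes.
In Python, from rig import arm gives the robot as it stands.
- The arm moves only by the tool jog_arm, never from a script. Its argument "moves" is a list of rows, each a list of 7 numbers: the closure, from 0 (fully open) to 1 (shut), then the shift along the tool's x, y, z in units of 30 mm (1.0 is 30 mm), then the turn, a rotation vector about the tool's x, y, z in rad. In form: [[grip, dx, dy, dz, wx, wy, wz], ...]. A call has 1 to 8 rows; each row shifts and turns the commanded pose from where the row before left it, along the tool's axes as they then stand; what a row does not reach is not made up. A row lasts 1/12 s, in which the tool goes at most 41.7 mm and 7.16 degrees, less where a joint would pass 70% of its speed; a pose out of reach is approached as far as the arm can. A call is refused whole if a number of a shift passes 1 or a number of a turn 0.125, either way. A call with a gripper value outside its range is refused whole. The fingers move at their own pace and stop on an object; "squeeze" is the grip in N (left out, the last holds). Time passes only in rows, so rows that do not move let the fingers close. It gives the time, the measured TCP pose, the force, the opening and the grip force at its end, in the units of the state.
- arm.observe(): the state, without advancing time (a new reading comes with each control period).
- arm.camera(name): name is "side" or "top"; returns a dict with "color" (420x560x3 uint8, red, green, blue), "fov_y" (degrees; the focal length in pixels is half the picture's height over the tangent of half this angle, whatever the lens; pixels are square), "cx", "cy" (the principal point, pixels), "R" (3x3) and "t" (3): a world point X has camera coordinates R X + t. Camera axes: x right, y down, z forward; pixel columns grow to the right and rows downward; lengths in m; the calibration is good to about 2 mm. A picture is of the moment at which its call begins. There is no depth.
- arm.finish_job(): hands the job in; it is judged then, once.
Trained networks look in the newest picture that a camera, given by its name, has taken for a name from the list of things; names that differ only in an ending like _2 or _b are one class to them, and where a whole thing is asked for, a point or a joint stands for the part that bears it (a point fixed in the world has none). Each returns a list of dicts, best first, with "p" (0 to 1); they miss things now and then, are a little off and sometimes report something else, mostly with a low value. They report only what shows in the picture. A call takes as long as a camera call.
- arm.look_for(query, camera): "xyz" ([x, y, z] in m, in world coordinates, good to about 4 mm: the middle of the surface that is visible of it).
- arm.spot_point(query, camera): "xyz" ([x, y, z] in m, in world coordinates, good to about 4 mm: a listed point, or the origin of a listed thing).
The state is a dict: "t": time; "q": joint angles; "qvel": joint speeds; "tau": joint torques, N m; "position": TCP position; "tool_rot": TCP orientation; "contact_force": force on the tool from outside, world axes, zero at the start; "wrist_torque": the same for the moment, N m; "width": opening from 0.0 (shut) to 1.0 (fully open); "grasp_force": force on a finger pad.
Only numpy, scipy, OpenCV 4.12 (cv2) and the standard library are available. Lean on these libraries where they do the work, as an engineer would, in place of code of your own. Each camera call takes 0.05 s, during which the arm holds its last target. There are 200 camera calls.

TASK

The kitchen air cleaner's grease filter is due for a rinse: swing the white top flap right open, past upright, so that it stays open, then draw out the silver mesh filter with the yellow tab and hold it still and upright (tab on top) over the middle of the blue basin, its lower edge clear above the basin's rim. Finish while still holding it there in the gripper, with the flap left open; leave the black filter in its slot and do not shift the basin or anything else on the counter.

Things in the scene. Friction and masses are not known exactly. Their poses are not given: they have to be found in the camera images.
- cleaner: white air cleaner, a fixed box 180 (x) x 260 (y) x 135 mm tall. Origin: centre of its underside; front faces its -x. Under the flap is an open well, x -84 to +54, y -124 to +124 mm; its grey deck, 85 mm above the counter, has two slots 94 (y) x 11 mm (x) at x -15, y +60 and -60 mm, slot floor 20 mm above the counter; one filter in each, either way round. Behind x +54 mm: fixed ledge
- flap (a joint): angle (rad) of the top flap: 0 lying shut, 1.57 upright, 1.9 its end stop, leaning back away from the front. May start slightly ajar (up to 0.2). The hinge is stiff (about 0.2 N m) and the flap stays at whatever angle it is left
- flap_hinge (a point): middle of the flap's hinge line, which runs along the cleaner's y axis at its x = +60, 138 mm above the counter. The flap is 6 mm thick, 260 mm wide and reaches 154 mm from the hinge line to its free front edge
- flap_tab (a point): grip point on the flap's orange tab; moves with the flap. The tab is an upright fin on the flap near its front edge: 10 mm thick (cleaner's y) x 30 long x 36 high. The point is 10 mm below the fin's top, 26 mm above the flap's upper face; shut, it is 132 mm in front of the hinge line and 29 mm above it. Pinched across its thickness the fin can pivot between the fingers as the flap swings
- mesh_filter: the wanted part: silver mesh filter plate, 8 (its x) x 90 (y) x 80 mm (z) tall with a yellow pull tab 10 (x) x 30 (y) x 26 mm (z) on the middle of its top edge, total height 106 mm, about 0.1 kg. Origin: centre of its lower edge; z up when upright. Stands in one of the two slots, 65 mm deep in it, its faces looking along the cleaner's x; hidden by the flap at first
- mesh_filter_tab (a point): point in the middle of the yellow tab, 95 mm above the mesh filter's lower edge (115 mm above the counter while in the slot)
- carbon_filter: black charcoal filter plate with a black tab, same shape and size as the mesh filter, in the other slot; to be left there. Origin: centre of its lower edge
- basin: round blue plastic basin, rim 190 mm across, 80 mm high, open top, loose, on the left or right side of the counter. Origin: centre of its underside, z up
- salad_bowl: round white ceramic bowl, 180 mm across, 75 mm high, on the side where the basin is not; a bystander. Origin: centre of its underside
- mug: blue mug, 80 mm across, 90 mm high, a bystander. Origin: centre of its underside
- soap: green soap bottle with white cap, 60 mm across, 170 mm high, a bystander. Origin: centre of its underside
- salt: small glass jar with steel cap, 50 mm across, 80 mm high, a bystander. Origin: centre of its underside
- spoon: wooden-handled spoon, 170 mm long, 20 mm high, lying in front of the air cleaner, a bystander. Origin: under its middle, handle towards its -x

How it is judged (in metres and radians):
On the way, in this order (a step that is already met when the one before it is completed fails the run):
1. the flap is swung open past upright (over 1.57 rad) (value of joint flap above 1.57 rad), for 0.2 s.
2. the mesh filter is drawn fully out of its slot by the gripper, the lower edge above the top of the cleaner (z of mesh_filter in the frame of cleaner above 0.137 m and contact force between mesh_filter and the fingers above 1 N), for 0.2 s.
At the end, for the whole second after the job is handed in: The gripper alone holds the mesh filter, still, upright within 0.25 rad, its lower edge over 8 mm above the 80 mm high basin rim, its middle within 50 mm of the basin's centre line; the flap is open past upright (1.57 rad), the black filter in its slot, the basin upright (value of joint flap above 1.57 rad and horizontal distance between mesh_filter and basin below 0.05 m and height (world z) of mesh_filter above 0.088 m and angle between mesh_filter's own z axis and vertical below 0.25 rad and linear speed of mesh_filter below 0.03 m/s and angular speed of mesh_filter below 0.3 rad/s and contact force between mesh_filter and the fingers above 1 N and contact force between mesh_filter and basin below 0.05 N and contact force between mesh_filter and cleaner below 0.05 N and horizontal distance between carbon_filter and cleaner below 0.08 m and z of carbon_filter in the frame of cleaner below 0.03 m and angle between basin's own z axis and vertical below 0.1 rad); the arm keeps its last pose, push and grip.
It fails at once if the blue basin or the white salad bowl is shifted by more than 30 mm (distance of any of basin, salad_bowl from where it was at the start of the episode above 0.03 m).
It fails at once if the mug, soap bottle, salt jar or spoon is shifted by more than 30 mm (distance of any of mug, soap, salt, spoon from where it was at the start of the episode above 0.03 m).
It fails at once if the black filter is pulled more than 15 mm out of place (distance of carbon_filter from where it was at the start of the episode above 0.015 m).
It also fails if it takes over 58 s, if anything falls off the work surface, if the arm or the gripper's body presses on something with over 40 N, if the wrist force passes 120 N, or if a joint passes its speed limit or range.

## Working session

There is one attempt and no reset: what is moved stays moved. The work goes in short steps, Python scripts to look and compute and a tool call to move; the robot and the scene stay as the last step left them, time stands still between calls to the robot, and variables do not carry over. Pictures are saved under pics/ and viewed, at most 10 in all, crops included, and the job is handed in when it is done.

Besides the shell and the picture viewer there is one more tool, called as name(argument=value, ...) on one line, values as JSON. jog_arm: Moves the arm, as the interface text tells. Its arguments: {"type":"object","properties":{"moves":{"type":"array"},"squeeze":{"type":"number"}},"required":["moves"]}

```bash
mkdir -p pics; ls; cat > h.py <<'E'
import numpy as np, cv2
from rig import arm
np.set_printoptions(precision=4,suppress=True)
def snap(c,f):
    d=arm.camera(c); cv2.imwrite('pics/'+f,d['color'][:,:,::-1]); return d
def proj(d,X):
    f=210/np.tan(np.radians(d['fov_y'])/2); p=np.array(d['R'])@np.array(X)+np.array(d['t'])
    return np.array([d['cx']+f*p[0]/p[2], d['cy']+f*p[1]/p[2]])
def tri(d1,u1,d2,u2):
    def P(d):
        f=210/np.tan(np.radians(d['fov_y'])/2)
        return np.array([[f,0,d['cx']],[0,f,d['cy']],[0,0,1]])@np.c_[np.array(d['R']),np.array(d['t'])]
    X=cv2.triangulatePoints(P(d1),P(d2),np.array(u1,float).reshape(2,1),np.array(u2,float).reshape(2,1)); return (X[:3]/X[3]).ravel()
def st():
    s=arm.observe(); print(s['t'],np.array(s['position']),'\n',np.array(s['tool_rot']),'\nF',np.array(s['contact_force']),s['width'],s['grasp_force'],'q',np.array(s['q'])); return s
E
python3 - <<'E'
from h import *
st(); print(arm.tcp_to_tips)
for c in ['side','top']:
    d=snap(c,c+'0.png'); print(c,d['fov_y'],d['cx'],d['cy'],np.array(d['R']),np.array(d['t']))
    for n in ['cleaner','flap_hinge','flap_tab','mesh_filter','carbon_filter','basin','salad_bowl','mug','soap','salt','spoon']:
        for r in arm.spot_point(n,c)[:2]: print(n,np.array(r['xyz']),round(r['p'],2),proj(d,r['xyz']).round())
E
```

```text
pics
0.0 [ 0.2602 -0.5678  0.2128] 
 [[ 0.9091  0.4167 -0.0006]
 [ 0.4167 -0.9091  0.0011]
 [-0.0001 -0.0013 -1.    ]] 
F [-0.093   0.7117 -0.2996] 1.001356885031806 0.0 q [62.9971 23.9486 -0.5881 92.485   0.268  63.6405 -3.0358]
0.008
side 45.955935305371966 279.39750874077225 206.65423185602714 [[-0.7338 -0.6793 -0.0022]
 [-0.634   0.686  -0.3569]
 [ 0.2439 -0.2605 -0.9341]] [0.3991 0.4174 1.2809]
cleaner [0.5552 0.0219 0.0011] 0.84 [271. 235.]
cleaner [ 0.4347 -0.3453 -0.0017] 0.26 [385. 175.]
flap_hinge [0.6136 0.0245 0.1381] 0.81 [253. 205.]
flap_tab [0.4899 0.024  0.1879] 0.73 [289. 230.]
basin [ 0.4348 -0.3445  0.0007] 0.59 [385. 175.]
salad_bowl [ 0.4971  0.3302 -0.0052] 0.57 [208. 331.]
mug [0.6961 0.3075 0.0012] 0.77 [163. 274.]
mug [ 0.3659 -0.0572  0.0008] 0.57 [340. 259.]
soap [ 0.7112 -0.3261  0.0024] 0.65 [311. 123.]
salt [0.751  0.1542 0.0037] 0.95 [190. 223.]
spoon [ 0.3633 -0.0592  0.0024] 0.56 [341. 259.]
top 48.271556067053446 278.99458208804856 206.5208044171123 [[ 0.0261 -0.9997  0.0019]
 [-0.9845 -0.026  -0.1736]
 [ 0.1736  0.0027 -0.9848]] [-0.0157  0.57    1.3263]
cleaner [ 0.5563  0.0245 -0.    ] 0.96 [271. 214.]
cleaner [0.6163 0.0289 0.1361] 0.35 [269. 184.]
flap_hinge [0.6125 0.0301 0.139 ] 0.74 [268. 186.]
flap_tab [0.4923 0.0266 0.1918] 0.87 [268. 226.]
basin [ 0.4364 -0.3443 -0.0013] 0.69 [393. 256.]
salad_bowl [ 0.4999  0.3314 -0.0041] 0.67 [169. 230.]
mug [ 0.6901  0.309  -0.0019] 0.84 [180. 169.]
mug [ 0.3651 -0.0639 -0.0014] 0.28 [298. 278.]
soap [ 0.7083 -0.3301  0.0054] 0.88 [387. 168.]
salt [ 0.7517  0.1557 -0.0053] 0.8 [230. 151.]
spoon [ 0.3651 -0.0594 -0.0002] 0.79 [297. 278.]
```

View pics/top0.png

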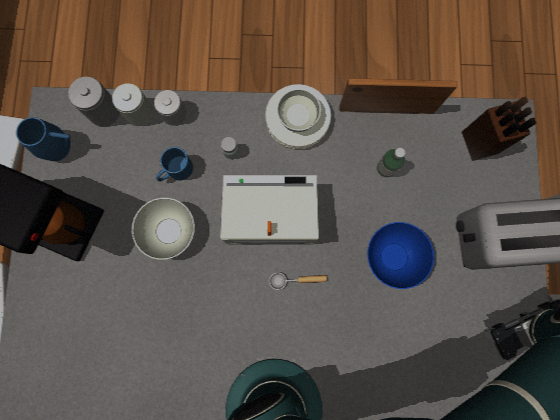

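View pics/side0.png

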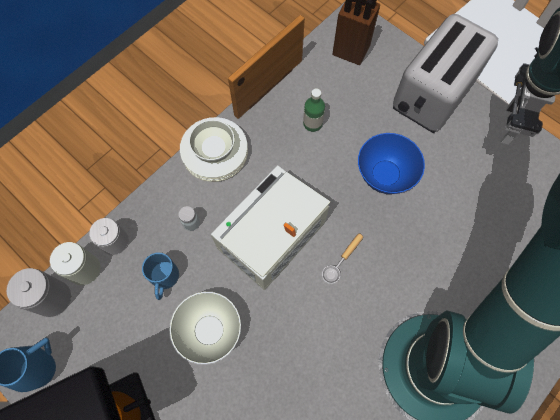

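The top view shows the cleaner at about (270,210) with its orange fin at (268,228). The blue basin is at (401,255), on the robot's right, and the salad bowl is at (163,229). In the side view the fin is at (290,229), and the flap is slightly ajar. I'll refine the fin position and the cleaner's yaw from pixels.

```bash
python3 - <<'E'
from h import *
D={};U={}
for c in ['side','top']:
    D[c]=arm.camera(c); im=cv2.cvtColor(D[c]['color'],cv2.COLOR_RGB2HSV)
    m=cv2.inRange(im,(4,180,120),(17,255,255)); n,l,s,ce=cv2.connectedComponentsWithStats(m)
    k=[i for i in range(1,n) if s[i,4]>15]; print(c,[(s[i].tolist(),ce[i].round(1)) for i in k])
    U[c]=min((ce[i] for i in k),key=lambda p:np.hypot(*(p-proj(D[c],[.491,.025,.185]))))
print('orange centroid',tri(D['side'],U['side'],D['top'],U['top']))
# white body mask in top -> ledge back edge line
d=D['top']; g=cv2.cvtColor(d['color'],cv2.COLOR_RGB2GRAY)
cols=np.arange(228,314)
f=210/np.tan(np.radians(d['fov_y'])/2)
def back(u,v,z):
    R=np.array(d['R']);r=R.T@np.array([(u-d['cx'])/f,(v-d['cy'])/f,1]);o=-R.T@np.array(d['t']); return o+r*(z-o[2])/r[2]
ev=[165+np.argmax(np.diff(g[165:185,c].astype(int))) for c in cols]
p=np.polyfit(cols,ev,1); print('back edge',ev[::12],p); a,b=back(228,np.polyval(p,228)+.5,.135),back(314,np.polyval(p,314)+.5,.135); print(a,b,np.degrees(np.arctan2(-(a-b)[0],(a-b)[1])))
rows=range(185,236,8)
print([ (210+np.argmax(np.diff(g[r,210:235].astype(int))),305+np.argmin(np.diff(g[r,305:330].astype(int)))) for r in rows])
E
```

```text
side [([284, 223, 10, 9, 38], array([288.4, 226.9]))]
top [([268, 221, 3, 11, 32], array([269. , 226.2]))]
orange centroid [0.4913 0.0235 0.2033]
back edge [np.int64(174), np.int64(174), np.int64(174), np.int64(174), np.int64(174), np.int64(174), np.int64(174), np.int64(174)] [  0.0031 173.2548]
[0.642  0.1434 0.135 ] [ 0.6476 -0.0961  0.135 ] 1.3361483250379886
[(np.int64(222), np.int64(316)), (np.int64(221), np.int64(316)), (np.int64(221), np.int64(317)), (np.int64(221), np.int64(317)), (np.int64(220), np.int64(317)), (np.int64(220), np.int64(317)), (np.int64(220), np.int64(318))]
```

jog_arm(moves=[[0, 0, 0, -1, 0, 0, 0.1], [0, 0, 0, -1, 0, 0, 0.1], [0, 0, 0, -1, 0, 0, 0.1], [0, 0, 0, 0, 0, 0, 0.1], [0, 0, 0, 0, 0, 0, 0]])

```text
t: 1.72
position: [0.2607, -0.5687, 0.3051]
tool_rot: [[1.0, 0.025, 0.001], [0.025, -1.0, -0.003], [0.001, 0.003, -1.0]]
contact_force: [-0.3, 0.4, -1.0]
width: 1.002
grasp_force: 0.0
```

jog_arm(moves=[[0, 0.2, -0.4, 0, 0, 0, 0], [0, 0.4, -0.8, 0, 0, 0, 0], [0, 0.4, -0.9, 0, 0, 0, 0], [0, 0.4, -0.9, 0, 0, 0, 0], [0, 0.4, -0.9, 0, 0, 0, 0], [0, 0.4, -0.9, 0, 0, 0, 0], [0, 0.4, -0.9, 0, 0, 0, 0], [0, 0.4, -0.9, 0, 0, 0, 0]])

```text
t: 2.38
position: [0.3445, -0.3652, 0.3023]
tool_rot: [[0.999, 0.034, -0.001], [0.034, -0.999, 0.001], [-0.001, -0.001, -1.0]]
contact_force: [0.9, -0.6, -0.8]
width: 1.0
grasp_force: 0.0
```

jog_arm(moves=[[0, 0.4, -0.9, 0, 0, 0, 0], [0, 0.4, -0.9, 0, 0, 0, 0], [0, 0.4, -0.9, 0, 0, 0, 0], [0, 0.4, -0.9, 0, 0, 0, 0], [0, 0.4, -0.9, 0, 0, 0, 0], [0, 0.4, -0.9, 0, 0, 0, 0], [0, 0.3, -0.8, 0, 0, 0, 0], [0, 0.2, -0.4, 0, 0, 0, 0]])

```text
t: 3.05
position: [0.4256, -0.1634, 0.3025]
tool_rot: [[0.999, 0.037, -0.001], [0.037, -0.999, 0.001], [-0.001, -0.001, -1.0]]
contact_force: [-0.5, 0.0, -0.3]
width: 1.001
grasp_force: 0.0
```

jog_arm(moves=[[0, 0.3, -0.7, 0, 0, 0, 0], [0, 0.3, -0.9, 0, 0, 0, 0], [0, 0.4, -0.9, 0, 0, 0, 0], [0, 0.4, -0.9, 0, 0, 0, 0], [0, 0.3, -0.9, 0, 0, 0, 0], [0, 0.3, -0.9, 0, 0, 0, -0.01], [0, 0.2, -0.5, 0, 0, 0, 0], [0, 0, 0, 0, 0, 0, 0]])

```text
t: 3.72
position: [0.486, 0.0099, 0.3024]
tool_rot: [[0.999, 0.049, -0.002], [0.049, -0.999, 0.001], [-0.002, -0.001, -1.0]]
contact_force: [-0.2, 0.2, -0.1]
width: 1.0
grasp_force: 0.0
```

jog_arm(moves=[[0, 0.1, -0.3, 0.3, 0, 0, 0.025], [0, 0.05, -0.2, 0.6, 0, 0, 0], [0, 0, 0, 0.8, 0, 0, 0], [0, 0, 0, 0.8, 0, 0, 0], [0, 0, 0, 0.8, 0, 0, 0], [0, 0, 0, 0.5, 0, 0, 0], [0, 0, 0, 0.1, 0, 0, 0], [0, 0, 0, 0, 0, 0, 0]])

```text
t: 4.38
position: [0.4893, 0.0209, 0.1855]
tool_rot: [[1.0, 0.017, -0.003], [0.017, -1.0, 0.0], [-0.003, -0.0, -1.0]]
contact_force: [-0.9, -0.5, 0.4]
width: 1.0
grasp_force: 0.0
```

```bash
python3 - <<'E'
from h import *
s=st()
for c in ['side','top']:
    d=snap(c,c+'1.png')
    for n in ['flap_tab','flap_hinge']:
        for r in arm.spot_point(n,c)[:2]: print(c,n,np.array(r['xyz']),round(r['p'],2))
d=cv2.imread('pics/side1.png')[150:290,220:360]; cv2.imwrite('pics/s1c.png',cv2.resize(d,None,fx=4,fy=4,interpolation=cv2.INTER_CUBIC))
E
```

```text
4.3833 [0.4893 0.0209 0.1855] 
 [[ 0.9999  0.0169 -0.0025]
 [ 0.0169 -0.9999  0.0001]
 [-0.0025 -0.0001 -1.    ]] 
F [-0.8517 -0.4621  0.3541] 1.0003360079806711 0.0 q [  16.5384   13.5352  -25.7041  112.1848    7.0082   55.9203 -101.5287]
side flap_tab [0.4909 0.0232 0.1898] 0.76
side flap_tab [ 0.4971  0.33   -0.0019] 0.65
side flap_hinge [0.6119 0.0262 0.1419] 0.63
top flap_hinge [0.6164 0.0294 0.1366] 0.94
```

View pics/s1c.png

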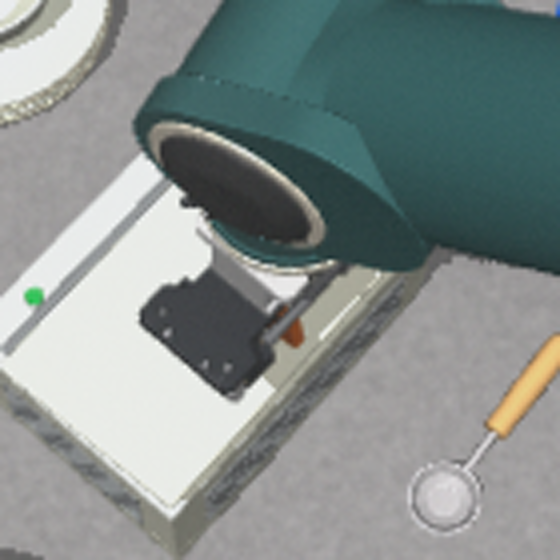

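The crop shows the jaws straddling the orange fin, at about (290,325) in the crop. Next I lower slightly and grip.

jog_arm(moves=[[0, 0, -0.1, 0.15, 0, 0, 0.005], [1, 0, 0, 0, 0, 0, 0], [1, 0, 0, 0, 0, 0, 0], [1, 0, 0, 0, 0, 0, 0], [1, 0, 0, 0, 0, 0, 0], [1, 0, 0, 0, 0, 0, 0], [1, 0, 0, 0, 0, 0, 0], [1, 0, 0, 0, 0, 0, 0]], squeeze=20)

```text
t: 5.35
position: [0.4903, 0.024, 0.182]
tool_rot: [[1.0, 0.01, 0.0], [0.01, -1.0, 0.0], [0.0, -0.0, -1.0]]
contact_force: [-0.1, -0.1, 0.2]
width: 0.539
grasp_force: 0.0
```

jog_arm(moves=[[1, 0, 0, 0, 0, 0, 0.01], [1, 0, 0, 0, 0, 0, 0], [1, 0, 0, 0, 0, 0, 0], [1, 0, 0, 0, 0, 0, 0], [1, 0, 0, 0, 0, 0, 0], [1, 0, 0, 0, 0, 0, 0], [1, 0, 0, 0, 0, 0, 0], [1, 0, 0, 0, 0, 0, 0]])

```text
t: 6.02
position: [0.4903, 0.0241, 0.182]
tool_rot: [[1.0, 0.0, -0.0], [0.0, -1.0, 0.0], [-0.0, -0.0, -1.0]]
contact_force: [-0.7, 0.8, -0.5]
width: 0.111
grasp_force: 20.0
```

jog_arm(moves=[[1, 0.16, 0, -0.32, 0, 0, -0.02], [1, 0.18, 0, -0.3, 0, 0, 0], [1, 0.2, 0, -0.29, 0, 0, 0], [1, 0.23, 0, -0.27, 0, 0, 0], [1, 0.25, 0, -0.25, 0, 0, 0], [1, 0.27, 0, -0.23, 0, 0, 0], [1, 0.28, 0, -0.21, 0, 0, 0], [1, 0.3, 0, -0.19, 0, 0, 0]])

```text
t: 6.68
position: [0.547, 0.0255, 0.2447]
tool_rot: [[1.0, 0.02, -0.0], [0.02, -1.0, 0.001], [-0.0, -0.001, -1.0]]
contact_force: [-1.5, 4.4, -6.2]
width: 0.102
grasp_force: 20.0
```

jog_arm(moves=[[1, 0.31, 0, -0.16, 0, 0, 0], [1, 0.32, 0, -0.14, 0, 0, 0], [1, 0.33, 0, -0.11, 0, 0, 0], [1, 0.34, 0, -0.09, 0, 0, 0], [1, 0.35, 0, -0.06, 0, 0, 0], [1, 0.35, 0, -0.03, 0, 0, 0], [1, 0.35, 0, 0, 0, 0, 0], [1, 0.35, 0, 0.02, 0, 0, 0]])

```text
t: 7.35
position: [0.6285, 0.0276, 0.2623]
tool_rot: [[1.0, 0.02, 0.001], [0.02, -1.0, 0.001], [0.001, -0.001, -1.0]]
contact_force: [-3.0, 4.3, 3.0]
width: 0.107
grasp_force: 20.0
```

jog_arm(moves=[[1, 0.35, 0, 0.05, 0, 0, 0], [1, 0.34, 0, 0.08, 0, 0, 0], [1, 0.34, 0, 0.1, 0, 0, 0], [1, 0.33, 0, 0.13, 0, 0, 0], [1, 0.3, 0, 0.15, 0, 0, 0], [1, 0, 0, 0, 0, 0, 0], [1, 0, 0, 0, 0, 0, 0], [1, 0, 0, 0, 0, 0, 0]])

```text
t: 8.02
position: [0.679, 0.0289, 0.2475]
tool_rot: [[1.0, 0.02, 0.004], [0.02, -1.0, 0.002], [0.004, -0.002, -1.0]]
contact_force: [4.6, 6.3, 5.2]
width: 0.1
grasp_force: 20.0
```

jog_arm(moves=[[0.4, 0, 0, 0, 0, 0, 0], [0.4, 0, 0, 0, 0, 0, 0], [0.4, 0, 0, 0, 0, 0, 0], [0.4, 0, 0, 0, 0, 0, 0], [0.4, 0, 0, 0, 0, 0, 0], [0.4, 0, 0, 0, 0, 0, 0], [0.4, 0.1, 0, -0.2, 0, 0, 0], [0.4, 0.1, 0, -0.4, 0, 0, 0]])

```text
t: 8.68
position: [0.6828, 0.0275, 0.2629]
tool_rot: [[1.0, 0.02, -0.002], [0.02, -1.0, -0.0], [-0.002, 0.0, -1.0]]
contact_force: [-0.4, 0.2, -0.3]
width: 0.594
grasp_force: 0.0
```

jog_arm(moves=[[0.4, 0, 0, -0.8, 0, 0, 0], [0.4, 0, 0, -1, 0, 0, 0], [0.4, 0, 0, -1, 0, 0, 0], [0.4, 0, 0, -0.8, 0, 0, 0], [0.4, -0.5, 0, 0, 0, 0, 0], [0.4, -0.9, 0, 0, 0, 0, 0], [0.4, -1, 0, 0, 0, 0, 0], [0.4, -1, 0, 0, 0, 0, 0]])

```text
t: 9.35
position: [0.5801, 0.0258, 0.3716]
tool_rot: [[1.0, 0.02, -0.0], [0.02, -1.0, 0.0], [-0.0, -0.0, -1.0]]
contact_force: [-0.4, 0.8, 0.6]
width: 0.597
grasp_force: 0.0
```

jog_arm(moves=[[0.4, -1, 0, 0, 0, 0, 0], [0.4, -1, 0, 0, 0, 0, 0], [0.4, -1, 0, 0, 0, 0, 0], [0.4, -1, 0, 0, 0, 0, 0], [0.4, -0.8, 0, 0, 0, 0, 0], [0.4, -0.4, 0, 0, 0, 0, 0], [0.4, 0, 0, 0, 0, 0, 0]])

```text
t: 9.93
position: [0.4237, 0.0227, 0.3728]
tool_rot: [[1.0, 0.02, 0.002], [0.02, -1.0, -0.001], [0.002, 0.001, -1.0]]
contact_force: [0.2, -0.2, -0.2]
width: 0.6
grasp_force: 0.0
```

```bash
python3 - <<'E'
from h import *
s=st()
for c in ['side','top']:
    d=snap(c,c+'2.png')
    for n in ['flap_tab','flap_hinge','cleaner','mesh_filter','mesh_filter_tab','carbon_filter']:
        for r in arm.spot_point(n,c)[:2]: print(c,n,np.array(r['xyz']),round(r['p'],2),proj(d,r['xyz']).round())
d=cv2.imread('pics/side2.png')[150:290,190:370]; e=cv2.imread('pics/top2.png')[110:250,200:340]
r=lambda a:cv2.resize(a,(390,390*a.shape[0]//a.shape[1]))
cv2.imwrite('pics/c2.png',np.hstack([cv2.resize(d,(400,360)),cv2.resize(e,(400,360))]))
E
```

```text
9.9333 [0.4237 0.0227 0.3728] 
 [[ 0.9998  0.0198  0.0019]
 [ 0.0198 -0.9998 -0.0012]
 [ 0.0019  0.0013 -1.    ]] 
F [ 0.1659 -0.2422 -0.2463] 0.6004787484303272 0.0 q [ 19.5024  -3.9411 -25.0429 104.8307  -1.618   78.6421 -94.0369]
side flap_tab [0.6629 0.0259 0.2608] 0.82 [236. 174.]
side flap_hinge [0.614  0.0247 0.1396] 0.96 [253. 205.]
side flap_hinge [0.6627 0.0294 0.2636] 0.28 [235. 175.]
side cleaner [0.555  0.0227 0.0057] 0.67 [271. 235.]
side carbon_filter [0.5342 0.082  0.0223] 0.47 [262. 253.]
side carbon_filter [0.6935 0.3087 0.0012] 0.47 [164. 275.]
top flap_tab [0.6643 0.0311 0.2643] 0.72 [268. 155.]
top flap_hinge [0.6149 0.0284 0.1392] 0.58 [269. 185.]
top mesh_filter_tab [0.6139 0.0324 0.1368] 0.33 [268. 185.]
```

View pics/c2.png

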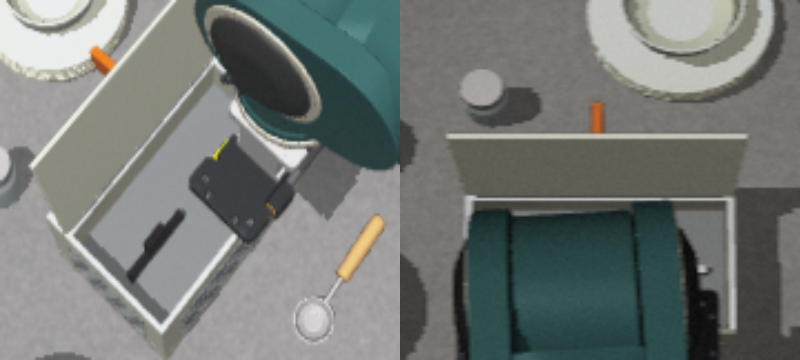

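The flap stands open at about 1.73 rad. The black filter is in the left (+y) slot, and a piece of the yellow tab shows behind the gripper at (222,148) in the crop. I'll move the arm aside to measure the yellow tab.

jog_arm(moves=[[0.4, -0.3, 0.5, 0, 0, 0, 0], [0.4, -0.3, 0.9, 0, 0, 0, 0], [0.4, -0.3, 1, 0, 0, 0, 0], [0.4, 0, 1, 0, 0, 0, 0], [0.4, 0, 1, 0, 0, 0, 0], [0.4, 0, 1, 0, 0, 0, 0], [0.4, 0, 0.8, 0, 0, 0, 0], [0.4, 0, 0.4, 0, 0, 0, 0]])

```text
t: 11.3
position: [0.4017, -0.1786, 0.3714]
tool_rot: [[1.0, 0.017, -0.0], [0.017, -1.0, -0.0], [-0.0, 0.0, -1.0]]
contact_force: [0.3, 0.2, 0.7]
width: 0.599
grasp_force: 0.0
```

```bash
python3 - <<'E'
from h import *
s=st(); D={};U={}
for c in ['side','top']:
    d=D[c]=snap(c,c+'3.png')
    for n in ['flap_tab','mesh_filter','mesh_filter_tab','carbon_filter','basin']:
        for r in arm.spot_point(n,c)[:1]: print(c,n,np.array(r['xyz']),round(r['p'],2),proj(d,r['xyz']).round())
    im=cv2.cvtColor(d['color'],cv2.COLOR_RGB2HSV)
    m=cv2.inRange(im,(21,120,90),(36,255,255)); n,l,s,ce=cv2.connectedComponentsWithStats(m)
    k=[i for i in range(1,n) if s[i,4]>8]; print(c,[(s[i].tolist(),ce[i].round(1)) for i in k])
    q=proj(d,[.542,-.036,.12]); U[c]=min((ce[i] for i in k),key=lambda p:np.hypot(*(p-q)),default=None); print(q)
print(tri(D['side'],U['side'],D['top'],U['top']))
d=cv2.imread('pics/side3.png')[150:290,190:370]; e=cv2.imread('pics/top3.png')[130:270,210:350]
cv2.imwrite('pics/c3.png',np.hstack([cv2.resize(d,(400,311)),cv2.resize(e,(311,311))]))
E
```

```text
11.3 [ 0.4017 -0.1786  0.3714] 
 [[ 0.9999  0.017  -0.0004]
 [ 0.017  -0.9999 -0.    ]
 [-0.0004  0.     -1.    ]] 
F [0.2672 0.2466 0.744 ] 0.5988716867013179 0.0 q [ 30.5258  -2.2005 -10.1877 103.6563  -0.3865  78.5318 -68.6059]
side flap_tab [0.6638 0.0277 0.2599] 0.72 [235. 175.]
side mesh_filter [ 0.5395 -0.035   0.0212] 0.76 [289. 222.]
side mesh_filter_tab [ 0.5403 -0.0367  0.1172] 0.74 [290. 210.]
side carbon_filter [0.5359 0.0819 0.0186] 0.75 [261. 253.]
side basin [ 0.4352 -0.345  -0.0017] 0.76 [385. 175.]
side [([285, 204, 10, 13, 65], array([289.3, 210. ]))]
[289.0704 209.0175]
top flap_tab [0.6655 0.0301 0.2641] 0.8 [268. 154.]
top mesh_filter [ 0.5417 -0.0318  0.0219] 0.42 [289. 218.]
top mesh_filter_tab [ 0.7092 -0.3303  0.0035] 0.25 [387. 168.]
top carbon_filter [0.5388 0.0846 0.0141] 0.7 [250. 218.]
top basin [0.5351 0.0858 0.015 ] 0.64 [250. 219.]
top [([286, 211, 11, 4, 42], array([291. , 212.6]))]
[291.463  212.4515]
[ 0.5413 -0.0351  0.1166]
```

View pics/c3.png

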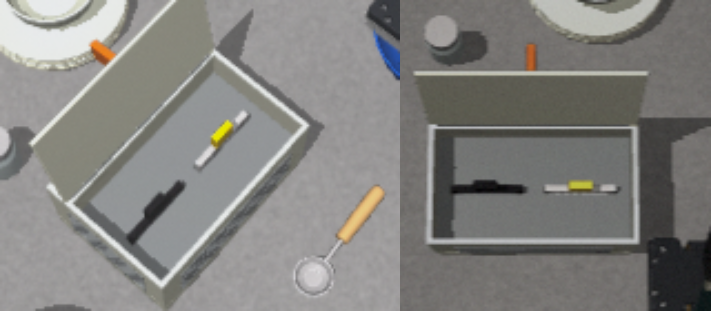

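The crop shows the yellow tab in the right-hand slot and the black filter in the left-hand slot. Triangulation puts the yellow tab at (0.541, -0.036, 0.117).

jog_arm(moves=[[0.4, 0.3, -0.3, 0, 0, 0, -0.007], [0.4, 0.7, -0.7, 0, 0, 0, 0], [0.4, 0.7, -0.7, 0, 0, 0, 0], [0.4, 0.7, -0.7, 0, 0, 0, 0], [0.4, 0.7, -0.7, 0, 0, 0, 0], [0.4, 0.7, -0.7, 0, 0, 0, 0], [0.4, 0.6, -0.6, 0, 0, 0, 0], [0.4, 0.3, -0.3, 0, 0, 0, 0]])

```text
t: 12.57
position: [0.5409, -0.0278, 0.3711]
tool_rot: [[1.0, 0.03, -0.0], [0.03, -1.0, 0.001], [-0.0, -0.001, -1.0]]
contact_force: [1.1, -0.6, -0.4]
width: 0.602
grasp_force: 0.0
```

jog_arm(moves=[[0.4, 0, 0, 0.5, 0, 0, 0], [0.4, 0, 0, 0.9, 0, 0, 0], [0.4, 0, 0, 0.9, 0, 0, 0], [0.4, 0, 0, 0.9, 0, 0, 0], [0.4, 0, 0, 0.9, 0, 0, 0], [0.4, 0, 0, 0.5, 0, 0, 0], [0.4, 0, 0, 0, 0, 0, 0]])

```text
t: 13.15
position: [0.5378, -0.0311, 0.2305]
tool_rot: [[1.0, 0.027, -0.005], [0.027, -1.0, 0.001], [-0.005, -0.001, -1.0]]
contact_force: [-0.9, -0.3, 0.9]
width: 0.599
grasp_force: 0.0
```

jog_arm(moves=[[0.4, 0.1, 0.16, 0.3, 0, 0, 0], [0.4, 0, 0, 0.6, 0, 0, 0], [0.4, 0, 0, 0.8, 0, 0, 0], [0.4, 0, 0, 0.8, 0, 0, 0], [0.4, 0, 0, 0.6, 0, 0, 0], [0.4, 0, 0, 0.3, 0, 0, 0], [0.4, 0, 0, 0, 0, 0, 0], [0.4, 0, 0, 0, 0, 0, 0]])

```text
t: 13.82
position: [0.5432, -0.036, 0.1324]
tool_rot: [[1.0, 0.027, 0.001], [0.027, -1.0, 0.0], [0.001, -0.0, -1.0]]
contact_force: [1.0, -0.2, 1.0]
width: 0.601
grasp_force: 0.0
```

jog_arm(moves=[[0.4, -0.08, 0, 0.2, 0, 0, 0], [0.4, 0, 0, 0.3, 0, 0, 0], [0.4, 0, 0, 0.14, 0, 0, 0], [0.4, 0, 0, 0, 0, 0, 0], [1, 0, 0, 0, 0, 0, 0], [1, 0, 0, 0, 0, 0, 0], [1, 0, 0, 0, 0, 0, 0], [1, 0, 0, 0, 0, 0, 0]], squeeze=25)

```text
t: 14.48
position: [0.5403, -0.0359, 0.1126]
tool_rot: [[1.0, 0.027, 0.0], [0.027, -1.0, 0.0], [0.0, -0.0, -1.0]]
contact_force: [0.1, -0.1, 0.4]
width: 0.35
grasp_force: 0.3
```

jog_arm(moves=[[1, 0, 0, 0, 0, 0, 0], [1, 0, 0, 0, 0, 0, 0], [1, 0, 0, 0, 0, 0, 0], [1, 0, 0, 0, 0, 0, 0], [1, 0, 0, 0, 0, 0, 0]])

```text
t: 14.9
position: [0.5401, -0.0359, 0.1124]
tool_rot: [[1.0, 0.027, 0.0], [0.027, -1.0, 0.0], [0.0, -0.0, -1.0]]
contact_force: [-0.3, 1.3, 0.5]
width: 0.318
grasp_force: 24.9
```

jog_arm(moves=[[1, 0, 0, -0.2, 0, 0, 0], [1, 0, 0, -0.4, 0, 0, 0], [1, 0, 0, -0.5, 0, 0, 0], [1, 0, 0, -0.5, 0, 0, 0], [1, 0, 0, -0.5, 0, 0, 0], [1, 0, 0, -0.5, 0, 0, 0], [1, 0, 0, -0.5, 0, 0, 0], [1, 0, 0, -0.5, 0, 0, 0]])

```text
t: 15.57
position: [0.5401, -0.0359, 0.2223]
tool_rot: [[1.0, 0.027, 0.001], [0.027, -1.0, -0.0], [0.001, 0.0, -1.0]]
contact_force: [0.2, -0.3, -1.3]
width: 0.316
grasp_force: 24.9
```

jog_arm(moves=[[1, 0, 0, -0.5, 0, 0, 0], [1, 0, 0, -0.5, 0, 0, 0], [1, 0, 0, -0.5, 0, 0, 0], [1, 0, 0, -0.3, 0, 0, 0], [1, 0, 0, 0, 0, 0, 0], [1, 0, 0, 0, 0, 0, 0], [1, 0, 0, 0, 0, 0, 0]])

```text
t: 16.15
position: [0.5397, -0.036, 0.2737]
tool_rot: [[1.0, 0.027, -0.001], [0.027, -1.0, 0.0], [-0.001, -0.0, -1.0]]
contact_force: [-0.3, 0.4, -1.8]
width: 0.319
grasp_force: 24.9
```

```bash
python3 - <<'E'
from h import *
s=arm.observe(); print(s['position'],s['width'],s['grasp_force'])
for c in ['side','top']:
    d=snap(c,c+'4.png')
    for n in ['flap_tab','mesh_filter','mesh_filter_tab','carbon_filter']:
        for r in arm.spot_point(n,c)[:1]: print(c,n,np.array(r['xyz']),round(r['p'],2),proj(d,r['xyz']).round())
E
```

```text
[ 0.5397 -0.036   0.2737] 0.3191412704996651 24.91629034280777
side flap_tab [0.6613 0.032  0.2602] 0.93 [234. 176.]
side mesh_filter [ 0.5403 -0.036   0.184 ] 0.64 [290. 201.]
side mesh_filter_tab [ 0.5399 -0.0393  0.277 ] 0.85 [292. 185.]
side carbon_filter [0.537  0.0842 0.0209] 0.62 [261. 253.]
top flap_tab [0.6633 0.0309 0.2622] 0.98 [268. 155.]
top carbon_filter [0.5385 0.0839 0.0158] 0.52 [250. 218.]
```

View pics/side4.png

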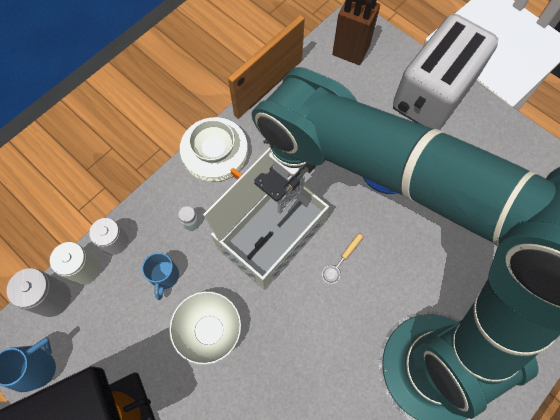

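The filter is held by its tab at about (290,190), its lower edge is clear above the cleaner, and the flap is still open. Now I carry it to the basin.

jog_arm(moves=[[1, -0.1, 0.2, 0, 0, 0, 0], [1, -0.2, 0.4, 0, 0, 0, 0], [1, -0.2, 0.6, 0, 0, 0, 0], [1, -0.3, 0.7, 0, 0, 0, 0], [1, -0.3, 0.8, 0, 0, 0, 0], [1, -0.3, 0.8, 0, 0, 0, 0], [1, -0.3, 0.8, 0, 0, 0, 0], [1, -0.3, 0.8, 0, 0, 0, 0]])

```text
t: 17.32
position: [0.4833, -0.1921, 0.2745]
tool_rot: [[1.0, 0.027, 0.0], [0.027, -1.0, -0.0], [0.0, 0.0, -1.0]]
contact_force: [0.9, 0.0, -0.8]
width: 0.319
grasp_force: 24.9
```

jog_arm(moves=[[1, -0.3, 0.8, 0, 0, 0, 0], [1, -0.3, 0.8, 0, 0, 0, 0], [1, -0.3, 0.8, 0, 0, 0, 0], [1, -0.3, 0.8, 0, 0, 0, 0], [1, -0.3, 0.6, 0, 0, 0, 0], [1, -0.2, 0.4, 0, 0, 0, 0], [1, -0.1, 0.2, 0, 0, 0, 0], [1, 0, 0, 0, 0, 0, 0]])

```text
t: 17.98
position: [0.4329, -0.3252, 0.2743]
tool_rot: [[1.0, 0.025, -0.0], [0.025, -1.0, -0.0], [-0.0, 0.0, -1.0]]
contact_force: [0.3, 0.1, -0.9]
width: 0.315
grasp_force: 24.9
```

jog_arm(moves=[[1, 0.1, 0.3, 0.2, 0, 0, 0], [1, 0, 0.3, 0.3, 0, 0, 0], [1, 0, 0.1, 0.3, 0, 0, 0], [1, 0, 0, 0.3, 0, 0, 0], [1, 0, 0, 0.2, 0, 0, 0], [1, 0, 0, 0, 0, 0, 0], [1, 0, 0, 0, 0, 0, 0], [1, 0, 0, 0, 0, 0, 0]])

```text
t: 18.65
position: [0.4375, -0.3447, 0.2356]
tool_rot: [[1.0, 0.027, 0.0], [0.027, -1.0, -0.0], [0.0, 0.0, -1.0]]
contact_force: [0.2, 0.3, -0.8]
width: 0.317
grasp_force: 24.9
```

```bash
python3 - <<'E'
from h import *
s=arm.observe(); print(s['t'],s['position'],s['width'],s['grasp_force'],np.array(s['qvel']))
for c in ['side','top']:
    d=snap(c,c+'5.png')
    for n in ['flap_tab','mesh_filter','mesh_filter_tab','carbon_filter','basin']:
        for r in arm.spot_point(n,c)[:1]: print(c,n,np.array(r['xyz']),round(r['p'],2),proj(d,r['xyz']).round())
E
```

```text
18.65 [ 0.4375 -0.3447  0.2356] 0.31664873868889604 24.916364550590515 [ 0.08   -0.3683  0.0198 -0.3075  0.0251 -0.1091 -0.0287]
side flap_tab [0.6623 0.0286 0.2627] 0.84 [235. 175.]
side mesh_filter [ 0.4353 -0.3463  0.1479] 0.73 [396. 152.]
side mesh_filter_tab [ 0.4357 -0.3463  0.2389] 0.51 [403. 135.]
side carbon_filter [0.5377 0.0818 0.0176] 0.54 [261. 252.]
side basin [ 0.4362 -0.3459  0.0017] 0.72 [385. 174.]
top flap_tab [0.6656 0.0307 0.2612] 0.8 [268. 155.]
top carbon_filter [0.5369 0.0832 0.0162] 0.54 [251. 219.]
top basin [ 0.4354 -0.3444 -0.0015] 0.61 [393. 257.]
```

View pics/side5.png

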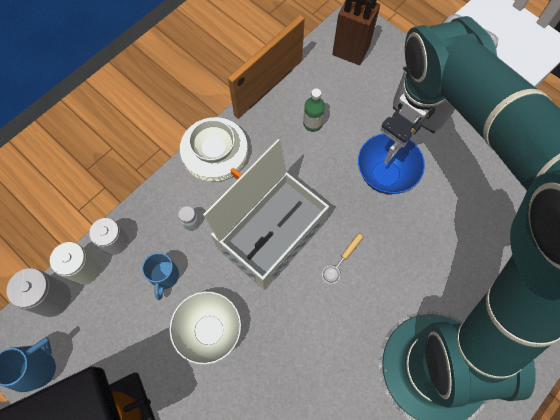

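The picture shows the filter hanging upright at about (397,150) over the middle of the basin at (391,163). The flap is open, the black filter is in its slot, and nothing else has moved. I let it settle, then hand in.

jog_arm(moves=[[1, 0, 0, 0, 0, 0, 0], [1, 0, 0, 0, 0, 0, 0], [1, 0, 0, 0, 0, 0, 0], [1, 0, 0, 0, 0, 0, 0]])

```text
t: 19.58
position: [0.4373, -0.3448, 0.2353]
tool_rot: [[1.0, 0.027, -0.0], [0.027, -1.0, 0.0], [-0.0, -0.0, -1.0]]
contact_force: [0.6, -0.4, -0.9]
width: 0.316
grasp_force: 24.9
```

```bash
python3 -c "
from rig import arm
print(arm.finish_job())"
```

```text
the job is handed in; nothing more can be done
None
```

I handed the job in at about 19.6 s of robot time, with the mesh filter held still and upright over the middle of the basin (lower edge about 65 mm above the rim), the flap open at about 1.73 rad and the black filter in its slot; no verdict was returned.

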